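Snap the notebook into the desk clamp

TASK

The rocker of the desk clamp is shut with nothing under it. Tip the rocker open so that it snaps over, slide the notebook along the desk (do not lift it) into the clamp until its plain long edge is flush against the back stop and roughly centred on it, then tip the rocker back so that it snaps shut and holds the notebook down. Leave the ink bottle, the spring clip and the eraser where they are.

Things in the scene. Friction and masses are not known exactly. Their poses are not given: they have to be found in the camera images.
- stop_middle (a point): Dark steel desk clamp, fixed. Point: middle of the back stop's flat face, at desk height. +x points into the clamp, square to that face (the notebook is pushed this way); y along the stop. Stop bar 170 mm (y) x 12 x 22 mm high; before it is bare desk, no side guides. Behind: base plate 6 mm high to x = 94 mm; two cheeks (x 15 to 45, y +-29 mm, 67 mm high); rocker pivot at x = 30, z = 52 mm.
- rocker (a joint): Seesaw lever on the clamp: bright metal plate 120 x 40 x 6 mm, rubber foot under its front end. 0 rad = shut (front down, foot 6 mm over desk), 0.35 = level, 0.70 = open (rear down, foot 44 mm up). An over-centre spring drives it to the nearer end: past level it snaps over. About 7 N down on the raised end's pad starts it. On the notebook it stops near 0.11 rad, pressing 4 to 10 N.
- front_pad (a point): Ribbed press area on top of the rocker's front end, 55 mm from the pivot, above the foot, over the notebook's place; the point moves with the rocker (about 36 mm high when shut, 73 mm when open). The rocker's front tip lies 10 mm further out.
- rear_pad (a point): Ribbed press area on top of the rocker's rear end, 45 mm from the pivot, behind the cheeks; the point moves with the rocker (about 70 mm high when shut, 39 mm when open). The rear tip lies 10 mm further out.
- notebook_center (a point): Black notebook lying loose before the clamp's mouth, 0.1 to 0.2 kg. Point: centre of its body, 146 (own x) x 103 (own y) x 12 mm thick. Its +y long edge, with a row of binding wire a few mm out, faces away from the clamp; the plain -y long edge, 51.5 mm from the point, belongs against the stop. Too wide to grasp: push it by the wire-side edge.
- ink_bottle_center (a point): Bystander: squat dark ink bottle, 49 x 48 x 58 mm, standing; point at half height.
- binder_clip_1_center (a point): Bystander: black spring clip, 32 x 31 x 43 mm with its wire handles; point 9.5 mm above the desk, at the middle of its black body.
- eraser_center (a point): Bystander: eraser in a card sleeve, 21 x 52 x 12 mm; point at half height.

How it is judged:
By the outcome, as a careful person would: the job done as asked, in the order asked, and still so for the second after the job is handed in, with the robot touching nothing.
It also fails if it takes over 56 s, if anything falls off the work surface, if the arm or the gripper's body presses on something with over 40 N, if the wrist force passes 120 N, or if a joint passes its speed limit or range.

ROBOT

A 6-joint arm with a two-finger parallel gripper is mounted at the origin on a cart in front of the work surface, level with it; the furniture and walls round the work are solid. World frame = base frame: x ahead of the robot, y to its left, z up, the work surface at z = 0. Lengths are in m, angles in rad, forces in N, time in s.
With the tool pointing down it reaches from about 0.35 to 0.8 m from the base axis. Payload 7.3 kg.
Tool frame: the origin (TCP) lies midway between the tips of the shut fingers; the grasp point (between the pads) lies 19 mm behind it; y points along the fingers, x is the direction in which the jaws open and shut, and the axes are right-handed (so a half turn about y gives the same grasp; the last joint's range is limited). The gripper opens to 85 mm and grips with 20 to 120 N. Pads are 22 mm wide; open, the fingers measure 114 mm over their backs; the gripper's body (76 mm by 85 mm) begins 54 mm behind the grasp point. The pads swing forward as they close: fully open they stand 13 mm farther back than shut.
Start: joints at [1.022, 0.342, 1.524, -0, 1.275, -0.146], TCP at [0.206, 0.483, 0.231] pointing down, gripper open.
Joint ranges: [-2.53, 2.53], [-0.77, 2.02], [0.04, 2.7], [-1, 4.14], [0.28, 2.66], [-3.11, 3.11]. Speed limits (rad/s): [2.57, 2.57, 3.14, 3.14, 3.14, 3.14].

INTERFACE

Orientations are given as [roll, pitch, yaw] about the fixed x, y, z axes, in that order (R = Rz(yaw) Ry(pitch) Rx(roll)).
In Python, from bench import bot gives the robot as it stands.
- The arm moves only by the shell command python3 -m inch 'ROWS' [FORCE]. ROWS is JSON, a list of rows, each a list of 3 entries, a list of its own where there are three numbers: the shift along the world's x, y, z in m, then the turn, a rotation vector about the world's x, y, z in rad, then the finger opening in m, from 0 to 0.0854. A call has 1 to 10 rows; each row shifts and turns the commanded pose from where the row before left it; what a row does not reach is not made up. A row lasts 1/10 s, in which the tool goes at most 50 mm and 8.59 degrees, less where a joint would pass 70% of its speed; a pose out of reach is approached as far as the arm can. A call with a gripper value outside its range is refused whole. The fingers move at their own pace and stop on an object; FORCE is the grip in N (left out, the last holds). Time passes only in rows, so rows that do not move let the fingers close. It gives the time, the measured TCP pose, the force and the opening at its end, in the units of the state.
- bot.get_state(): the state, without advancing time (a new reading comes with each control period).
- bot.capture(name): name is "side" or "top"; returns a dict with "img" (384x512x3 uint8, blue, green, red), "z_map" (384x512 float32, m along the optical axis (not along the pixel's ray), 0 where there is no reading), "mtx" (3x3 intrinsics, pixels), "xyz" and "orientation" of the camera in the world. Camera axes: x right, y down, z forward; pixel columns grow to the right and rows downward; lengths in m; the calibration is good to about 2 mm. A picture is of the moment at which its call begins.
- bot.sign_off(): hands the job in, once; it reports no verdict.
The state is a dict: "t": time; "qpos": joint angles; "joint_vel": joint speeds; "effort": joint torques, N m; "tool_pos": TCP position; "eef_rot": TCP orientation; "ft_force": force on the tool from outside, world axes, zero at the start; "torque": the same for the moment, N m; "grip_width": finger opening in m.
Only numpy, scipy, OpenCV 4.12 (cv2) and the standard library are available. Lean on these libraries where they do the work, as an engineer would, in place of code of your own. Each camera call takes 0.05 s, during which the arm holds its last target.

## Working session

There is one attempt and no reset: what is moved stays moved. The work goes in short steps, Python scripts to look and compute and a shell command to move; the robot and the scene stay as the last step left them, time stands still between calls to the robot, and variables do not carry over. Pictures are saved under pics/ and viewed, and the job is handed in when it is done.

```bash
mkdir -p pics; ls; cat > h.py <<'E'
import numpy as np, cv2
from bench import bot
from scipy.spatial.transform import Rotation as R
def cap(n,f=None):
    c=bot.capture(n)
    if f: cv2.imwrite('pics/'+f,c['img'])
    o=np.array(c['orientation'],float)
    M=R.from_euler('xyz',o).as_matrix() if o.size==3 else o.reshape(3,3)
    z=c['z_map'];K=c['mtx'];v,u=np.indices(z.shape)
    P=np.stack([(u-K[0,2])/K[0,0]*z,(v-K[1,2])/K[1,1]*z,z],-1)@M.T+np.array(c['xyz'])
    P[z==0]=np.nan
    return c,P
E
python3 - <<'E'
from h import *
print(bot.get_state())
for n in('top','side'):
    c,P=cap(n,n+'0.png'); print(n,c['xyz'],c['orientation'],c['mtx'])
    np.save(n+'P.npy',P)
E
```

```text
pics
{'t': 0.0, 'qpos': array([ 1.02200367e+00,  3.42705750e-01,  1.52502176e+00,  4.93030012e-06,
        1.27538448e+00, -1.46014777e-01]), 'joint_vel': array([ 0.00121686, -0.00033513,  0.00050695, -0.00199419, -0.00105356,
       -0.00144852]), 'effort': array([ 1.25704984e-03, -4.33691525e+01, -2.46014017e+01, -1.54410754e-04,
        8.02757306e-03, -1.62825713e-04]), 'tool_pos': array([0.20556239, 0.48265005, 0.23063311]), 'eef_rot': array([-1.57057060e+00,  1.50248611e-03,  1.16801718e+00]), 'ft_force': array([-0.37910818, -0.44754046, -0.10170259]), 'torque': array([-0.00140512, -0.01195286, -0.03907723]), 'grip_width': 0.08513111235298138}
top [ 0.39814249 -0.09550631  0.92229118] [-3.00157310e+00 -2.61005315e-03 -1.58117803e+00] [[458.83354843   0.         248.86046263]
 [  0.         458.83354843 196.57139499]
 [  0.           0.           1.        ]]
side [ 0.19615375 -0.65554044  0.59973971] [-2.22812632  0.01200276 -0.50959588] [[449.60884539   0.         256.38389723]
 [  0.         449.60884539 193.95625983]
 [  0.           0.           1.        ]]
```

View pics/top0.png

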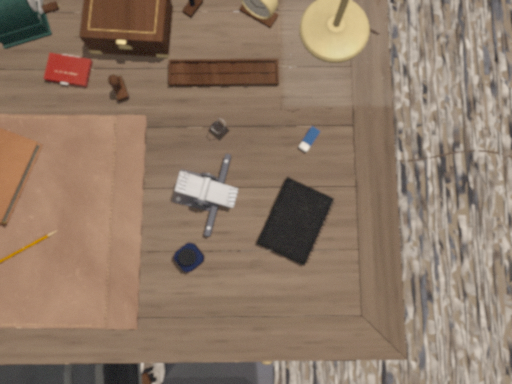

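View pics/side0.png

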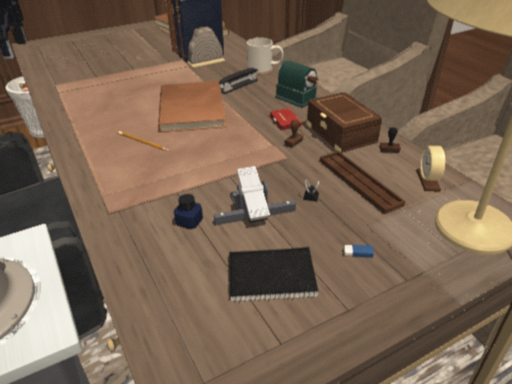

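The top view shows the clamp at about (205,192), with its mouth to the right (world -y). The notebook is at (295,220), with its wire edge on the right. The bottle is at (188,257), the clip at (218,128) and the eraser at (309,139). Next I'll measure them.

```bash
python3 - <<'E'
from h import *
im=cv2.imread('pics/top0.png');P=np.load('topP.npy')
big=cv2.resize(im[110:290,150:350],None,fx=4,fy=4-0.8,interpolation=cv2.INTER_CUBIC) 
cv2.imwrite('pics/crop_top.png',cv2.resize(im[110:290,150:350],(660,594),interpolation=cv2.INTER_CUBIC))
s=cv2.imread('pics/side0.png');cv2.imwrite('pics/crop_side.png',cv2.resize(s[150:310,160:380],(792,576),interpolation=cv2.INTER_CUBIC))
for n in('top','side'):
    P=np.load(n+'P.npy'); I=cv2.imread(f'pics/{n}0.png').astype(int)
    for u,v in ([(240,250),(300,160),(160,150)] if n=='top' else [(210,270),(330,230)]): print(n,'desk',P[v,u])
    # notebook: dark & z 5..20mm
    x,y,z=P[...,0],P[...,1],P[...,2]
    reg=(x>0.2)&(x<0.6)&(y>-0.35)&(y<0.12)
    m=((I.sum(-1)<140)&reg&(z>0.004)&(z<0.02)).astype(np.uint8)
    k,l,st,ce=cv2.connectedComponentsWithStats(m)
    for i in range(1,k):
        if st[i,4]>100:
            q=P[l==i]; r=cv2.minAreaRect(q[:,:2].astype(np.float32)*1000); print(n,'dark',st[i],r,np.median(q[:,2]))
            print(cv2.boxPoints(r))
    m=(reg&(z>0.008)&(z<0.12)).astype(np.uint8)
    k,l,st,ce=cv2.connectedComponentsWithStats(m)
    for i in range(1,k):
        if st[i,4]>60:
            q=P[l==i]; r=cv2.minAreaRect(q[:,:2].astype(np.float32)*1000); print(n,'obj',st[i],[np.round(a,1) for a in r],q[:,2].max(),np.nanmean(q,0))
E
```

```text
top desk [ 0.42080503 -0.08026367 -0.01141822]
top desk [nan nan nan]
top desk [0.62647065 0.0824238  0.00106323]
top dark [ 258  179   74   85 2420] ((477.175537109375, -189.82614135742188), (100.74946594238281, 144.4599151611328), 64.67662048339844) 0.011824176962207
[[ 390.33966 -204.46558]
 [ 520.91815 -266.25494]
 [ 564.0114  -175.1867 ]
 [ 433.43292 -113.39734]]
top obj [ 174  160   64   77 1837] [array([521.5, -20.4]), array([141.5, 116.2]), np.float64(14.6)] 0.07529714953969213 [ 0.5324751  -0.01940216  0.04650253]
top obj [ 256  177   78   89 3891] [array([ 477.3, -192.2]), array([109.4, 148.4]), np.float64(64.4)] 0.018263501981858887 [ 0.47719869 -0.19022821  0.01191386]
top obj [173 242  31  30 615] [array([408.2,  19.8]), array([48.2, 48.1]), np.float64(38.0)] 0.06209381956197879 [0.40773675 0.01742009 0.04191105]
side desk [ 3.87984352e-01 -1.26980485e-01  1.53284749e-04]
side desk [ 0.63538197 -0.15085683  0.00333856]
side dark [175 213  27  16 161] ((401.19012451171875, 2.3395633697509766), (26.031875610351562, 53.25349807739258), 72.1978530883789) 0.012316347727996724
[[371.85895    -1.9125223]
 [422.56256   -18.193768 ]
 [430.5213      6.591649 ]
 [379.8177     22.872894 ]]
side dark [ 229  248   88   48 3534] ((476.0768127441406, -193.01390075683594), (103.25818634033203, 146.04808044433594), 64.80895233154297) 0.012802776827950335
[[ 388.02252 -208.65094]
 [ 520.18054 -270.81454]
 [ 564.1311  -177.37686]
 [ 431.97308 -115.21326]]
side obj [ 214  166   77   56 1807] [array([534.7, -29.1]), array([124.7, 131.8]), np.float64(39.3)] 0.07538112422513343 [ 0.52847059 -0.0275915   0.04061768]
side obj [174 193  29  34 724] [array([406.7,  16.3]), array([47.7, 49. ]), np.float64(42.0)] 0.06062218068859304 [0.40401171 0.00689557 0.03582165]
side obj [ 229  246   90   53 3932] [array([ 477.2, -192.7]), array([113.3, 148.3]), np.float64(64.3)] 0.0170605132295778 [ 0.47550072 -0.19561319  0.01274851]
```

View pics/crop_top.png

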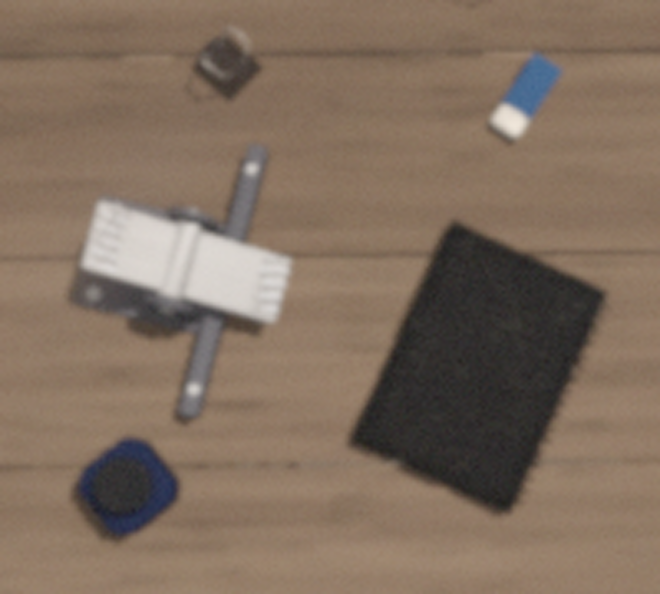

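View pics/crop_side.png

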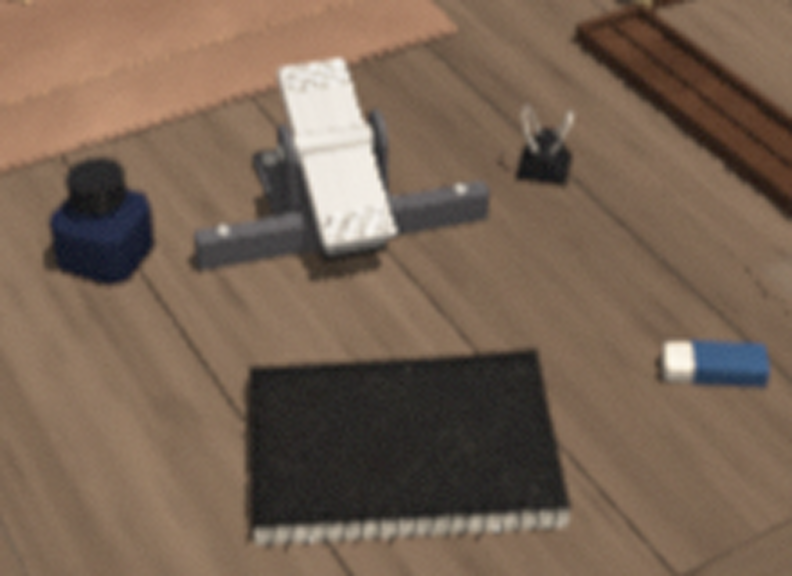

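```bash
python3 - <<'E'
from h import *
allb=[];
for n in('top','side'):
    P=np.load(n+'P.npy'); I=cv2.imread(f'pics/{n}0.png').astype(int)
    x,y,z=P[...,0],P[...,1],P[...,2]
    reg=(x>0.44)&(x<0.65)&(y>-0.11)&(y<0.09)
    w=reg&(I.min(-1)>130)&(z>0.025)
    q=P[w]; r=cv2.minAreaRect(q[:,:2].astype(np.float32)*1000); print(n,'plate',w.sum(),r); print(cv2.boxPoints(r))
    A=np.c_[q[:,:2],np.ones(len(q))];print('plane',np.linalg.lstsq(A,q[:,2],rcond=None)[0])
    b=reg&(z>0.015)&(z<0.028)&(I.max(-1)<170)
    q=P[b]; r=cv2.minAreaRect(q[:,:2].astype(np.float32)*1000); print(n,'bar',b.sum(),r);print(cv2.boxPoints(r))
E
```

```text
top plate 1293 ((539.0350952148438, -17.72269058227539), (113.21360778808594, 54.39268493652344), 75.69482421875)
[[498.69522  -65.85446 ]
 [551.4014   -79.29416 ]
 [579.375     30.40908 ]
 [526.66876   43.848778]]
plane [0.08040966 0.35729481 0.01624798]
top bar 397 ((533.0238647460938, -31.032211303710938), (49.83949661254883, 167.92063903808594), 65.12687683105469)
[[446.3701   -18.325863]
 [598.71466  -88.95502 ]
 [619.6776   -43.73856 ]
 [467.33307   26.890594]]
side plate 1026 ((553.5390625, -22.53968048095703), (115.86766815185547, 87.4501724243164), 81.02306365966797)
[[501.30972  -72.94117 ]
 [587.6888   -86.586624]
 [605.76843   27.861809]
 [519.38934   41.507263]]
plane [0.08666888 0.35885731 0.0144487 ]
side bar 448 ((529.12158203125, -40.41477584838867), (55.11375045776367, 164.76268005371094), 62.12492370605469)
[[ 443.41492   -26.25719 ]
 [ 589.06006  -103.291214]
 [ 614.82825   -54.57236 ]
 [ 469.1831     22.461662]]
```

```bash
python3 - <<'E'
from h import *
a=np.radians(77);X=np.array([np.cos(a),np.sin(a)]);Y=np.array([-X[1],X[0]])
for n in('top','side'):
    P=np.load(n+'P.npy'); I=cv2.imread(f'pics/{n}0.png').astype(int)
    q=P.reshape(-1,3);c=I.reshape(-1,3)
    d=q[:,:2]-[0.53,-0.035]; u=d@X; v=d@Y
    m=(abs(v)>0.035)&(abs(v)<0.1)&(abs(u)<0.03)&(q[:,2]>0.014)&(q[:,2]<0.03)
    p=np.c_[u,v][m]; print(n,m.sum(),'z',np.median(q[m,2]))
    f=np.polyfit(p[:,1],p[:,0],1); print('slope',f,'v range',np.percentile(p[:,1],[0,1,99,100]))
    rs=p[:,0]-np.polyval(f,p[:,1]); print('res',np.percentile(rs,[0,5,50,95,100]))
    # plate edges
    m=(abs(v)<0.04)&(abs(u)<0.12)&(c.min(1)>135)&(q[:,2]>0.025)
    h=0.0145
    uu=u[m];vv=v[m];zz=q[m,2]
    f=np.polyfit(uu,vv,1);print('plate centreline v(u)',f,'u',np.percentile(uu,[0,1,99,100]),'v-res',np.percentile(vv-np.polyval(f,uu),[1,99]), 'z',np.percentile(zz,[1,99]))
    f2=np.polyfit(uu,zz,1);print('z(u)',f2)
for n in('top','side'):
    P=np.load(n+'P.npy'); I=cv2.imread(f'pics/{n}0.png').astype(int)
    q=P.reshape(-1,3)
    for nm,(x,y) in dict(clip=(.64,-.04),eraser=(.62,-.21)).items():
        m=(abs(q[:,0]-x)<.06)&(abs(q[:,1]-y)<.06)&(q[:,2]>.006)
        if m.sum()>5: print(n,nm,m.sum(),q[m].mean(0),q[m].min(0),q[m].max(0))
E
```

```text
top 310 z 0.021264073215368218
slope [ 0.02858295 -0.00078777] v range [-0.08562564 -0.08397786  0.08272322  0.08378689]
res [-5.93481782e-03 -5.40196292e-03 -9.97791435e-05  5.67680253e-03
  6.36092854e-03]
plate centreline v(u) [-0.02887124 -0.00103902] u [-0.03804372 -0.0365038   0.07342956  0.07522649] v-res [-0.02058967  0.01984237] z [0.03186743 0.0733702 ]
z(u) [0.36620211 0.04635457]
side 319 z 0.02126401716251647
slope [ 0.02663353 -0.00495412] v range [-0.08509028 -0.08440846  0.08292515  0.08386718]
res [-0.0054281  -0.00427611 -0.00118147  0.00709763  0.0097429 ]
plate centreline v(u) [-0.02496017 -0.0006289 ] u [-0.04075859 -0.0393171   0.07044328  0.07333292] v-res [-0.02006696  0.01981997] z [0.03017196 0.07370401]
z(u) [0.36896873 0.04787406]
top clip 310 [ 0.64182708 -0.04325512  0.01839882] [ 0.58091958 -0.06222657  0.00612298] [ 0.68349449 -0.0187301   0.04347147]
top eraser 274 [ 0.64026843 -0.21977122  0.01172105] [ 0.56069274 -0.24364224  0.00695793] [ 0.67125644 -0.1724989   0.01656906]
side clip 309 [ 0.63222817 -0.04943869  0.01747121] [ 0.58031099 -0.06481257  0.00613445] [ 0.68444249 -0.02098832  0.04267473]
side eraser 305 [ 0.63986332 -0.22463613  0.0118839 ] [ 0.56000354 -0.24764161  0.00603132] [ 0.67097289 -0.17594435  0.01604778]
```

```bash
python3 -m inch '[[[0.017,-0.0228,0],[0,0,-0.071],0],[[0.017,-0.0228,0],[0,0,-0.071],0],[[0.017,-0.0228,0],[0,0,-0.071],0],[[0.017,-0.0228,0],[0,0,-0.071],0],[[0.017,-0.0228,0],[0,0,-0.071],0],[[0.017,-0.0228,0],[0,0,-0.071],0],[[0.017,-0.0228,0],[0,0,-0.071],0],[[0.017,-0.0228,0],[0,0,-0.071],0],[[0.017,-0.0228,0],[0,0,-0.071],0],[[0.017,-0.0228,0],[0,0,-0.071],0]]' 40
python3 -m inch '[[[0.017,-0.0228,0],[0,0,-0.071],0],[[0.017,-0.0228,0],[0,0,-0.071],0],[[0.017,-0.0228,0],[0,0,-0.071],0],[[0.017,-0.0228,0],[0,0,-0.071],0],[[0.017,-0.0228,0],[0,0,-0.071],0],[[0.017,-0.0228,0],[0,0,-0.071],0],[[0.017,-0.0228,0],[0,0,-0.071],0],[[0.017,-0.0228,0],[0,0,-0.071],0],[[0.017,-0.0228,0],[0,0,-0.071],0],[[0,0,0],[0,0,0],0]]'
python3 - <<'E'
from h import *
print({k:np.round(v,4) for k,v in bot.get_state().items()})
d=R.from_euler('xyz',bot.get_state()['eef_rot']).as_matrix();print(d.round(3), np.degrees(np.arctan2(d[1,0],d[0,0])))
S=np.array([.5288,-.0429]);a=np.radians(75.4);X=np.array([np.cos(a),np.sin(a)])
print('rear target',S+.073*X,'front',S-.021*X)
E
```

```text
t: 1.1
tool_pos: [0.3762, 0.2539, 0.2311]
eef_rot: [-1.571, 0.001, 0.455]
ft_force: [0.2, 0.3, -0.6]
grip_width: -0.0006
t: 2.1
tool_pos: [0.5302, 0.0473, 0.2306]
eef_rot: [-1.572, -0.0, -0.186]
ft_force: [-0.4, 0.7, 0.9]
grip_width: 0.0003
{'t': np.float64(2.1), 'qpos': array([-5.4600e-02,  3.5610e-01,  1.5051e+00, -9.0000e-04,  1.2804e+00,
        1.3120e-01]), 'joint_vel': array([ 0.0474, -0.0265,  0.0488,  0.0246,  0.0105, -0.0249]), 'effort': array([ -1.0856, -43.8601, -25.3878,  -0.178 ,  -0.0525,   0.2446]), 'tool_pos': array([0.5302, 0.0473, 0.2306]), 'eef_rot': array([-1.5716, -0.    , -0.1856]), 'ft_force': array([-0.3577,  0.7253,  0.9467]), 'torque': array([ 0.0089, -0.0125, -0.0498]), 'grip_width': np.float64(0.0003)}
[[ 0.983 -0.     0.185]
 [-0.185 -0.001  0.983]
 [ 0.    -1.    -0.001]] -10.633223296760479
rear target [0.54720106 0.02774277] front [ 0.52350654 -0.06322189]
```

```bash
python3 -m inch '[[[0.0085,-0.0098,-0.02],[0,0,-0.035],0],[[0.0085,-0.0098,-0.02],[0,0,-0.034],0],[[0,0,-0.025],[0,0,0],0],[[0,0,-0.025],[0,0,0],0],[[0,0,-0.025],[0,0,0],0],[[0,0,-0.02],[0,0,0],0],[[0,0,0],[0,0,0],0],[[0,0,0],[0,0,0],0]]'
python3 - <<'E'
from h import *
cap('top','top1.png');c,P=cap('side','side1.png')
cv2.imwrite('pics/s1.png',cv2.resize(c['img'][120:280,160:380],(792,576)))
print(bot.get_state()['tool_pos'],bot.get_state()['ft_force'])
E
```

```text
t: 2.9
tool_pos: [0.5456, 0.0307, 0.0966]
eef_rot: [-1.571, 0.001, -0.249]
ft_force: [0.2, 1.3, 0.3]
grip_width: -0.0001
[0.54644417 0.03042771 0.09758687] [-0.21041614  0.45645796 -0.03506867]
```

View pics/s1.png

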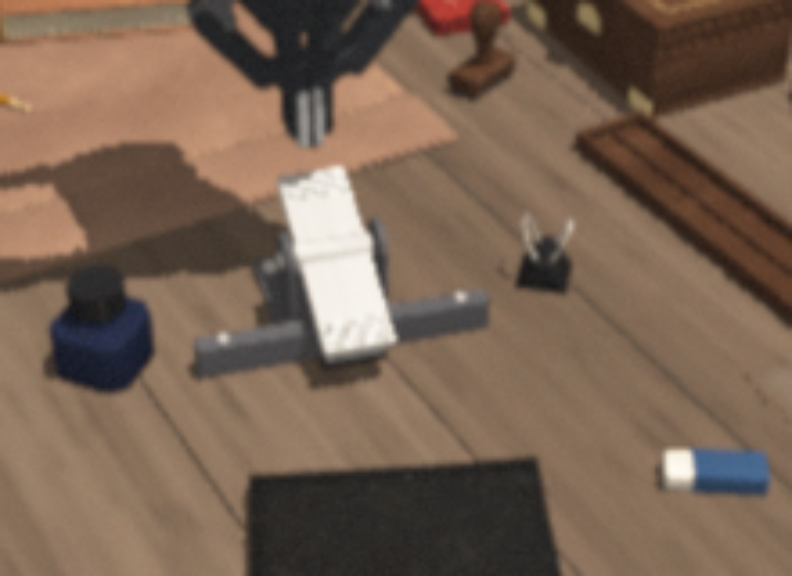

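The closed fingers are at crop pixel (310,140), just above the rear pad at (315,180). I'll press down now.

```bash
python3 -m inch '[[[0,-0.001,-0.01],[0,0,0],0],[[0,-0.001,-0.008],[0,0,0],0],[[0,0,-0.006],[0,0,0],0],[[0,0,-0.004],[0,0,0],0],[[0,0,-0.004],[0,0,0],0]]'
python3 -m inch '[[[0,0,-0.004],[0,0,0],0],[[0,0,-0.004],[0,0,0],0],[[0,0,-0.004],[0,0,0],0]]'
python3 -m inch '[[[0,0,-0.004],[0,0,0],0],[[0,0,-0.004],[0,0,0],0],[[0,0,-0.003],[0,0,0],0],[[0,0,0],[0,0,0],0]]'
```

```text
t: 3.5
tool_pos: [0.5463, 0.0289, 0.0646]
eef_rot: [-1.569, -0.001, -0.25]
ft_force: [-0.3, 2.6, 4.6]
grip_width: 0.0002
t: 3.8
tool_pos: [0.5455, 0.0281, 0.0517]
eef_rot: [-1.571, 0.001, -0.25]
ft_force: [-0.3, -0.8, -0.3]
grip_width: -0.0001
t: 4.2
tool_pos: [0.5455, 0.028, 0.0419]
eef_rot: [-1.571, 0.0, -0.25]
ft_force: [-2.7, 0.2, 6.9]
grip_width: 0.0003
```

```bash
python3 -m inch '[[[0,0,0.02],[0,0,0],0],[[0,0,0.03],[0,0,0],0],[[0,0,0.03],[0,0,0],0],[[-0.005,-0.03,0.03],[0,0,-0.03],0.0854],[[-0.015,-0.035,0],[0,0,-0.03],0.0854],[[-0.015,-0.035,0],[0,0,-0.03],0.0854],[[-0.015,-0.035,0],[0,0,-0.03],0.0854],[[-0.015,-0.035,0],[0,0,-0.03],0.0854],[[-0.015,-0.035,0],[0,0,-0.03],0.0854],[[-0.015,-0.035,0],[0,0,-0.01],0.0854]]'
python3 -m inch '[[[-0.005,-0.03,0],[0,0,0],0.0854],[[-0.005,-0.03,0],[0,0,0],0.0854],[[0,0,0],[0,0,0],0.0854],[[0,0,0],[0,0,0],0.0854]]'
python3 - <<'E'
from h import *
c,P=cap('side','side2.png');cap('top','top2.png')
print(bot.get_state()['tool_pos'],bot.get_state()['eef_rot'],bot.get_state()['ft_force'])
E
```

```text
t: 5.2
tool_pos: [0.4499, -0.2131, 0.1512]
eef_rot: [-1.571, -0.0, -0.441]
ft_force: [0.4, 0.7, 0.2]
grip_width: 0.0854
t: 5.6
tool_pos: [0.4404, -0.2719, 0.1509]
eef_rot: [-1.57, 0.001, -0.442]
ft_force: [1.0, -0.1, -0.4]
grip_width: 0.0857
[ 0.44073786 -0.27081728  0.15108567] [-1.57032012e+00  7.29963411e-04 -4.39435929e-01] [-0.36453907  0.02801542 -1.10681218]
```

View pics/side2.png

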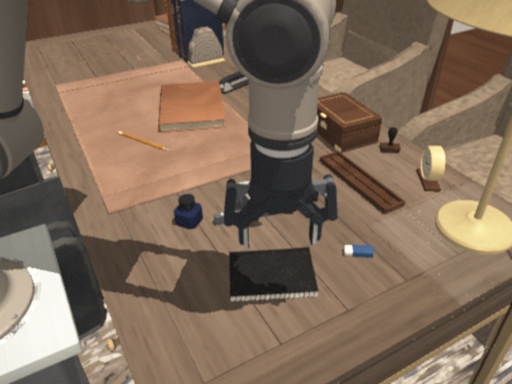

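View pics/top2.png

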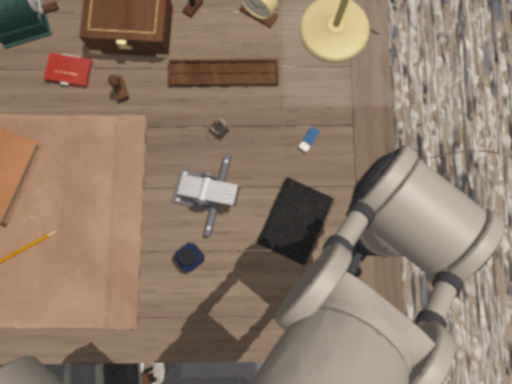

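```bash
cat >> h.py <<'E'
S=np.array([.5288,-.0429]);A=np.radians(75.4);CX=np.array([np.cos(A),np.sin(A)]);CY=np.array([-CX[1],CX[0]])
def rocker(P):
    q=P.reshape(-1,3);q=q[~np.isnan(q[:,2])];d=q[:,:2]-S;u=d@CX;v=d@CY
    for lo,hi in((-.03,-.01),(.06,.08)):
        m=(u>lo)&(u<hi)&(abs(v)<.012)&(q[:,2]>.025)&(q[:,2]<.12)
        print('rocker z at',lo,hi,m.sum(),np.median(q[m,2]) if m.any() else None)
def book(c,P):
    x,y,z=P[...,0],P[...,1],P[...,2]
    m=((c['img'].astype(int).sum(-1)<140)&(x>.3)&(x<.65)&(y>-.35)&(y<-.03)&(z>.004)&(z<.018)).astype(np.uint8)
    k,l,st,ce=cv2.connectedComponentsWithStats(m);i=1+np.argmax(st[1:,4])
    q=P[l==i];r=cv2.minAreaRect(q[:,:2].astype(np.float32)*1000);d=np.array(r[0])/1000-S
    print('book',r,'clamp frame centre mm',1000*d@CX,1000*d@CY)
    return q
E
python3 - <<'E'
from h import *
c,P=cap('top');rocker(P);book(c,P)
E
```

```text
rocker z at -0.03 -0.01 138 0.07356509619241308
rocker z at 0.06 0.08 117 0.04110081661773268
book ((476.6049499511719, -190.6715087890625), (102.72216796875, 144.99623107910156), 64.61185455322266) clamp frame centre mm -156.15661696040831 13.260959198940892
```

The rocker is open: its front pad reads 73.6 mm. Now I'll lower the open fingers behind the wire edge.

```bash
python3 -m inch '[[[0,0.001,-0.03],[0,0,0],0.0854],[[0,0,-0.03],[0,0,0],0.0854],[[0,0,-0.03],[0,0,0],0.0854],[[0,0,-0.025],[0,0,0],0.0854],[[0,0,-0.02],[0,0,0],0.0854],[[0,0,-0.01],[0,0,0],0.0854],[[0,0,-0.006],[0,0,0],0.0854],[[0,0,0],[0,0,0],0.0854]]'
python3 - <<'E'
from h import *
c,P=cap('side','side3.png')
cv2.imwrite('pics/s3.png',cv2.resize(c['img'][200:360,180:400],(792,576)))
E
```

```text
t: 6.55
tool_pos: [0.441, -0.2704, 0.0002]
eef_rot: [-1.571, 0.0, -0.439]
ft_force: [0.5, 0.2, -0.1]
grip_width: 0.0856
```

View pics/s3.png

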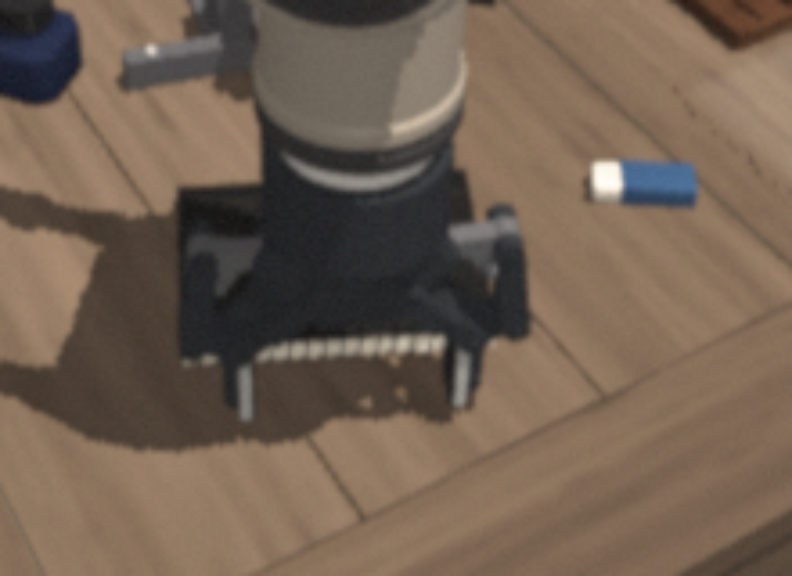

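The fingers straddle the wire edge, with the tips at crop pixels (245,415) and (460,405), behind the wires and clear of them. I'll lower 8 mm and push along the notebook's own normal.

```bash
python3 -m inch '[[[0,0,-0.004],[0,0,0],0.0854],[[0,0,-0.004],[0,0,0],0.0854],[[0.0021,0.0045,0],[0,0,0],0.0854],[[0.0021,0.0045,0],[0,0,0],0.0854],[[0.0021,0.0045,0],[0,0,0],0.0854],[[0.0021,0.0045,0],[0,0,0],0.0854],[[0.0021,0.0045,0],[0,0,0],0.0854],[[0.0021,0.0045,0],[0,0,0],0.0854]]'
python3 -m inch '[[[0.0026,0.0054,0],[0,0,0],0.0854],[[0.0026,0.0054,0],[0,0,0],0.0854],[[0.0026,0.0054,0],[0,0,0],0.0854],[[0.0026,0.0054,0],[0,0,0],0.0854],[[0,0,0],[0,0,0],0.0854]]'
python3 - <<'E'
from h import *
c,P=cap('side','side4.png')
cv2.imwrite('pics/s4.png',cv2.resize(c['img'][200:360,180:400],(792,576)))
c,P=cap('top','top4.png');book(c,P);rocker(P)
E
```

```text
t: 7.4
tool_pos: [0.4536, -0.2435, -0.0076]
eef_rot: [-1.571, -0.0, -0.44]
ft_force: [0.4, -0.4, 1.3]
grip_width: 0.0855
t: 7.9
tool_pos: [0.464, -0.2213, -0.0077]
eef_rot: [-1.571, 0.0, -0.439]
ft_force: [-0.5, 0.0, -0.5]
grip_width: 0.0851
book ((500.1019592285156, -140.7238006591797), (56.31205749511719, 145.82705688476562), 64.21556091308594) clamp frame centre mm -101.89888570939128 3.1129745763692687
rocker z at -0.03 -0.01 142 0.07380648006978896
rocker z at 0.06 0.08 116 0.04124133420081477
```

View pics/s4.png

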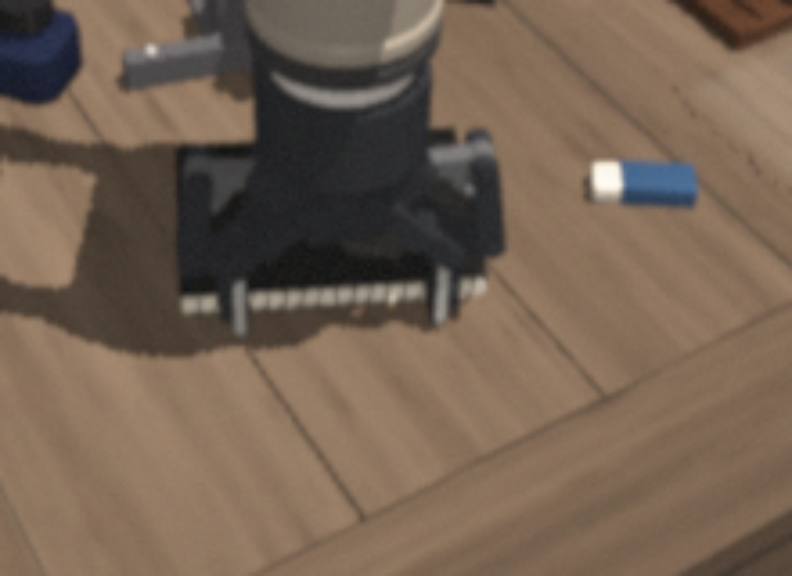

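View pics/top4.png

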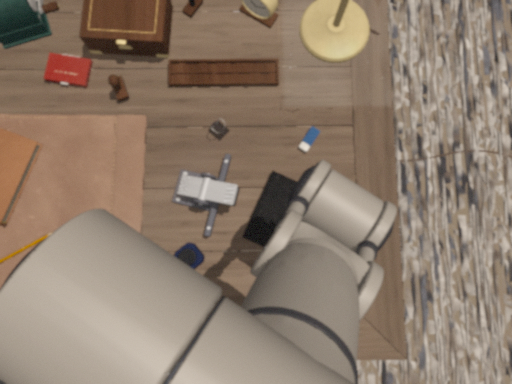

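```bash
python3 -m inch '[[[0.0021,0.0045,0],[0,0,0],0.0854],[[0.0021,0.0045,0],[0,0,0],0.0854],[[0.0021,0.0045,0],[0,0,0],0.0854],[[0.0021,0.0045,0],[0,0,0],0.0854],[[0.0021,0.0045,0],[0,0,0],0.0854],[[0.0021,0.0045,0],[0,0,0],0.0854],[[0.0021,0.0045,0],[0,0,0],0.0854],[[0.0021,0.0045,0],[0,0,0],0.0854]]'
python3 -m inch '[[[0.0018,0.002,0],[0,0,0.019],0.0854],[[0.0018,0.002,0],[0,0,0.019],0.0854],[[0.0018,0.002,0],[0,0,0.019],0.0854],[[0.0018,0.002,0],[0,0,0.019],0.0854],[[0.0018,0.002,0],[0,0,0.019],0.0854],[[0.0018,0.002,0],[0,0,0.019],0.0854],[[0.0018,0.002,0],[0,0,0.019],0.0854],[[0.0018,0.002,0],[0,0,0.019],0.0854],[[0.0018,0.002,0],[0,0,0.019],0.0854],[[0.0018,0.002,0],[0,0,0.018],0.0854]]'
python3 - <<'E'
from h import *
c,P=cap('side','side5.png')
cv2.imwrite('pics/s5.png',cv2.resize(c['img'][150:310,180:400],(792,576)))
c,P=cap('top','top5.png');book(c,P)
cv2.imwrite('pics/t5.png',cv2.resize(c['img'][110:290,150:350],(660,594),interpolation=cv2.INTER_CUBIC))
E
```

```text
t: 8.8
tool_pos: [0.4808, -0.1858, -0.0077]
eef_rot: [-1.571, -0.0, -0.44]
ft_force: [0.0, -1.1, -1.1]
grip_width: 0.0855
t: 9.8
tool_pos: [0.4987, -0.166, -0.0077]
eef_rot: [-1.571, -0.0, -0.249]
ft_force: [-0.4, -1.3, -0.2]
grip_width: 0.0852
book ((571.3627319335938, -79.37922668457031), (28.31130599975586, 43.54823684692383), 74.00621795654297) clamp frame centre mm -24.57252167117468 -50.38364127248919
```

View pics/s5.png

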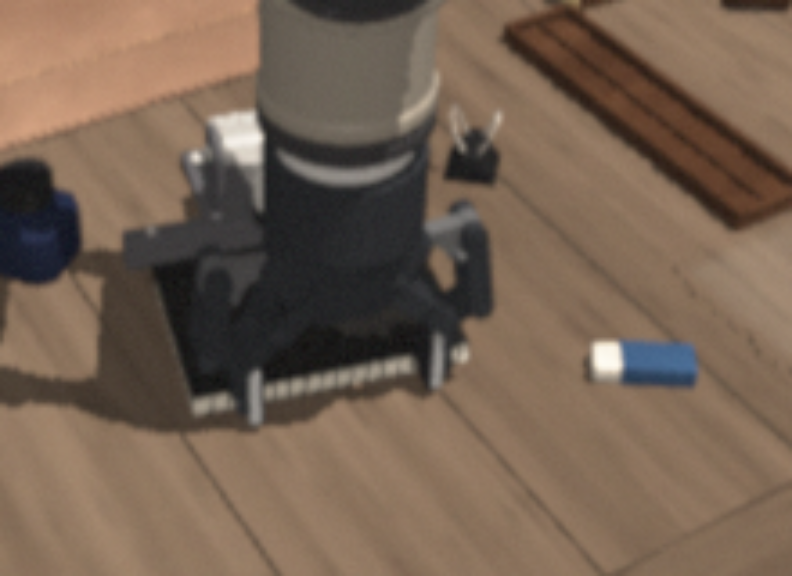

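View pics/t5.png

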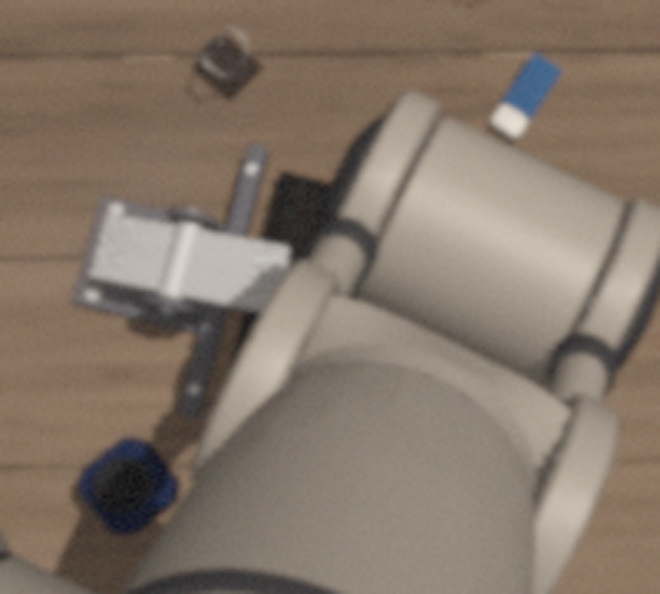

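```bash
python3 - <<'E'
from h import *
c,P=cap('side')
print(bot.get_state()['ft_force'])
# notebook left edge pts via side image: dark px at z 8..16mm, x<.. and wires
for n,(c,P) in dict(side=(c,P),top=cap('top')).items():
    q=P.reshape(-1,3);col=c['img'].reshape(-1,3).astype(int);d=q[:,:2]-S;u=d@CX*1000;v=d@CY*1000
    m=(q[:,2]>.007)&(q[:,2]<.016)&(u>-120)&(u<-2)&(abs(v)<100)
    print(n,m.sum(),'u',np.percentile(u[m],[1,99]),'v',np.percentile(v[m],[.5,1,99,99.5]))
    for lo in range(-110,0,10):
        k=m&(u>lo)&(u<lo+10)
        if k.sum()>3:print(lo,k.sum(),v[k].min().round(1),v[k].max().round(1))
E
```

```text
[ 0.10600573 -0.46239402 -0.28522551]
side 1027 u [-118.32991283  -11.29480748] v [-74.54198767 -73.65231508  72.17318486  72.34178159]
-110 220 -75.3 72.2
-100 177 -52.4 72.3
-90 120 -52.2 72.0
-80 22 -45.6 72.4
-70 33 -74.8 72.3
-60 49 -74.9 72.7
-50 36 -73.5 72.1
-40 35 21.5 72.4
-30 38 52.2 72.7
-20 51 12.7 72.8
-10 4 29.1 63.9
top 413 u [-71.51655764  -8.6544499 ] v [-75.1387712  -74.69322214  43.72087977  47.51376235]
-80 6 -15.0 -7.5
-40 110 -75.3 -22.4
-30 115 -75.4 -25.0
-20 155 -75.2 47.6
-10 27 -74.8 52.0
```

The notebook is centred to about 1 mm and square, with its front edge roughly 9 mm short of the stop. Now the final slow push.

```bash
python3 -m inch '[[[0.0005,0.002,0],[0,0,-0.003],0.0854],[[0.0005,0.002,0],[0,0,-0.003],0.0854],[[0.0005,0.002,0],[0,0,0],0.0854]]'
python3 -m inch '[[[0.0003,0.001,0],[0,0,0],0.0854],[[0.0003,0.001,0],[0,0,0],0.0854]]'
python3 -m inch '[[[0.0003,0.001,0],[0,0,0],0.0854],[[0,0,0],[0,0,0],0.0854]]'
python3 - <<'E'
from h import *
print(bot.get_state()['ft_force'])
c,P=cap('top','top6.png')
cv2.imwrite('pics/t6.png',cv2.resize(c['img'][110:290,150:350],(660,594),interpolation=cv2.INTER_CUBIC))
E
```

```text
t: 10.3
tool_pos: [0.5001, -0.1601, -0.0077]
eef_rot: [-1.571, -0.0, -0.257]
ft_force: [0.4, -0.8, -1.0]
grip_width: 0.0853
t: 10.5
tool_pos: [0.5007, -0.1581, -0.0077]
eef_rot: [-1.571, -0.0, -0.257]
ft_force: [-0.3, -0.7, -0.5]
grip_width: 0.0853
t: 10.7
tool_pos: [0.501, -0.157, -0.0077]
eef_rot: [-1.571, -0.0, -0.257]
ft_force: [0.4, 1.3, -1.0]
grip_width: 0.0853
[ 0.44780515  1.31760637 -1.01722749]
```

```bash
python3 -m inch '[[[0.0003,0.001,0],[0,0,0],0.0854],[[0,0,0],[0,0,0],0.0854]]'
python3 -m inch '[[[0.0003,0.001,0],[0,0,0],0.0854],[[0,0,0],[0,0,0],0.0854]]'
python3 - <<'E'
from h import *
print(bot.get_state()['ft_force'])
c,P=cap('top','top7.png')
cv2.imwrite('pics/t7.png',cv2.resize(c['img'][110:290,150:350],(660,594),interpolation=cv2.INTER_CUBIC))
E
```

```text
t: 10.95
tool_pos: [0.5013, -0.1562, -0.0077]
eef_rot: [-1.571, -0.0, -0.257]
ft_force: [-0.2, -0.1, -0.4]
grip_width: 0.0857
t: 11.15
tool_pos: [0.5016, -0.1551, -0.0077]
eef_rot: [-1.571, -0.0, -0.257]
ft_force: [0.3, -0.1, 0.1]
grip_width: 0.0852
[ 0.3379315  -0.11620088  0.10027008]
```

View pics/t7.png

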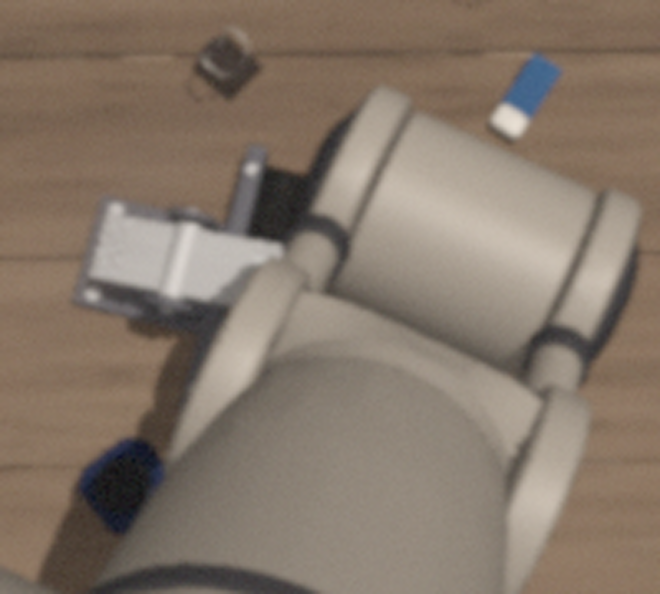

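```bash
for i in 1 ; do :; done; python3 -m inch '[[[0.0003,0.001,0],[0,0,0],0.0854],[[0,0,0],[0,0,0],0.0854]]'
python3 -m inch '[[[0.0003,0.001,0],[0,0,0],0.0854],[[0,0,0],[0,0,0],0.0854]]'
python3 - <<'E'
from h import *
print(bot.get_state()['ft_force'])
E
```

```text
t: 11.4
tool_pos: [0.5019, -0.1546, -0.0077]
eef_rot: [-1.571, -0.0, -0.257]
ft_force: [-0.7, -3.3, 0.0]
grip_width: 0.0856
t: 11.6
tool_pos: [0.502, -0.1545, -0.0076]
eef_rot: [-1.573, -0.0, -0.256]
ft_force: [-3.4, -9.3, -0.0]
grip_width: 0.0856
[-3.37631943 -9.33102522 -0.0441113 ]
```

Force rose to about 10 N, so the notebook is against the stop. I'll back off, rise, and look.

```bash
python3 -m inch '[[[-0.0005,-0.002,0],[0,0,0],0.0854],[[-0.002,-0.008,0],[0,0,0],0.0854],[[-0.004,-0.015,0],[0,0,0],0.0854],[[-0.005,-0.02,0],[0,0,0],0.0854],[[0,-0.01,0.03],[0,0,0],0.0854],[[0,0,0.04],[0,0,0],0.0854],[[0,0,0.04],[0,0,0],0],[[0,-0.02,0.04],[0,0,0],0],[[0,-0.02,0.03],[0,0,0],0],[[0,0,0],[0,0,0],0]]'
python3 - <<'E'
from h import *
for n in('side','top'):
    c,P=cap(n,n+'8.png')
    q=P.reshape(-1,3);d=q[:,:2]-S;u=d@CX*1000;v=d@CY*1000
    m=(q[:,2]>.007)&(q[:,2]<.016)&(u>-120)&(u<-2)&(abs(v)<100)
    for lo in (-90,-70,-50,-30,-15):
        k=m&(u>lo)&(u<lo+10)
        if k.sum()>3:print(n,lo,k.sum(),v[k].min().round(1),v[k].max().round(1))
    for lo in (-70,-50,40,60):
        k=m&(v>lo)&(v<lo+10)
        if k.sum()>3:print(n,'v',lo,k.sum(),u[k].min().round(1),u[k].max().round(1))
rocker(P);book(c,P)
cv2.imwrite('pics/t8.png',cv2.resize(c['img'][110:290,150:350],(660,594),interpolation=cv2.INTER_CUBIC))
E
```

```text
t: 12.6
tool_pos: [0.4923, -0.2524, 0.1771]
eef_rot: [-1.575, -0.009, -0.259]
ft_force: [0.5, -0.3, 1.0]
grip_width: 0.0285
side -90 290 -75.9 71.9
side -70 269 -76.0 71.3
side -50 267 -75.6 71.9
side -30 219 -58.2 70.3
side -15 210 -57.1 71.6
side v -70 126 -109.4 -30.0
side v -50 186 -104.2 -3.0
side v 40 199 -108.6 -3.5
side v 60 205 -107.8 -2.6
top -90 360 -76.0 71.8
top -70 360 -76.0 71.7
top -50 367 -76.2 71.7
top -30 258 -76.1 71.8
top -15 257 -75.5 71.7
top v -70 243 -106.5 -2.6
top v -50 245 -105.8 -2.3
top v 40 255 -101.9 -2.1
top v 60 258 -106.6 -2.3
rocker z at -0.03 -0.01 141 0.07402463074119969
rocker z at 0.06 0.08 118 0.041592243878962376
book ((516.5701904296875, -92.23902130126953), (102.8606185913086, 144.95628356933594), 75.53070831298828) clamp frame centre mm -50.828583625668 -0.6019565613147384
```

View pics/t8.png

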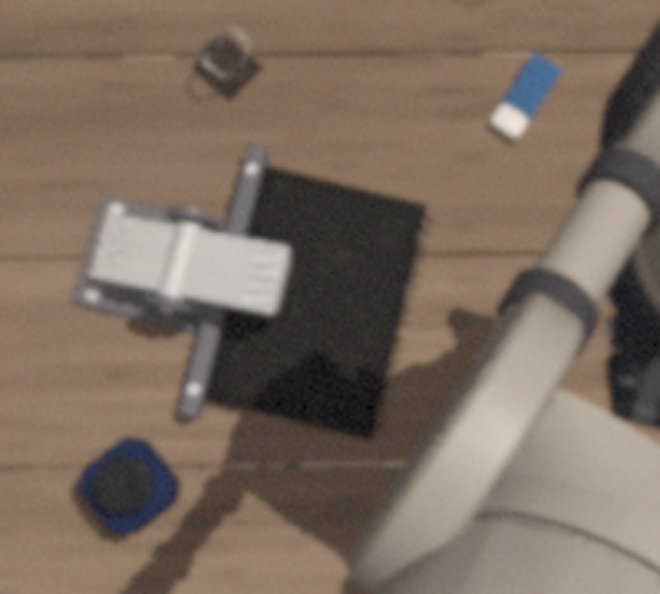

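View pics/side8.png

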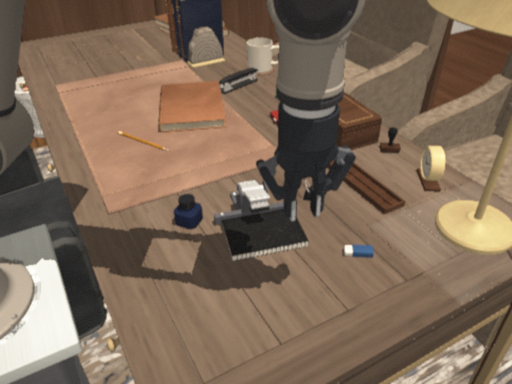

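The notebook is flush and square (75.5° against the stop's 75.4°), centred within 2 mm, and the rocker is still open. Next I'll go above the front pad.

```bash
python3 -m inch '[[[0.004,0.025,0],[0,0,0],0],[[0.004,0.025,0],[0,0,0],0],[[0.004,0.025,0],[0,0,0],0],[[0.004,0.025,0],[0,0,0],0],[[0.004,0.025,0],[0,0,0],0],[[0.004,0.025,0],[0,0,0],0],[[0.004,0.025,0],[0,0,0],0],[[0.004,0.014,-0.02],[0,0,0],0],[[0,0,-0.03],[0,0,0],0],[[0,0,0],[0,0,0],0]]'
python3 - <<'E'
from h import *
s=bot.get_state();print(s['tool_pos'],s['eef_rot'],s['ft_force'])
E
```

```text
t: 13.7
tool_pos: [0.5191, -0.0575, 0.1176]
eef_rot: [-1.571, 0.011, -0.256]
ft_force: [-0.2, -0.2, -0.8]
grip_width: 0.0003
[ 0.51906771 -0.05754706  0.11763078] [-1.57065888  0.01059561 -0.25560033] [-0.19327642 -0.16358221 -0.76993378]
```

```bash
python3 -m inch '[[[0.0045,-0.006,-0.01],[0,0,0],0],[[0,0,-0.015],[0,0,0],0],[[0,0,-0.01],[0,0,0],0],[[0,0,0],[0,0,0],0]]'
python3 -m inch '[[[0,0,-0.005],[0,0,0],0],[[0,0,-0.004],[0,0,0],0],[[0,0,-0.004],[0,0,0],0]]'
python3 -m inch '[[[0,0,-0.004],[0,0,0],0],[[0,0,-0.004],[0,0,0],0],[[0,0,-0.004],[0,0,0],0]]'
```

```text
t: 14.1
tool_pos: [0.5266, -0.0656, 0.0863]
eef_rot: [-1.571, 0.002, -0.258]
ft_force: [-0.1, 0.6, 0.2]
grip_width: 0.0001
t: 14.4
tool_pos: [0.5276, -0.0655, 0.0748]
eef_rot: [-1.571, -0.002, -0.257]
ft_force: [-1.0, -1.3, 6.4]
grip_width: -0.0001
t: 14.7
tool_pos: [0.5278, -0.0656, 0.0627]
eef_rot: [-1.571, -0.002, -0.257]
ft_force: [0.1, -1.8, 3.3]
grip_width: 0.0001
```

```bash
python3 -m inch '[[[0,0,-0.004],[0,0,0],0],[[0,0,-0.004],[0,0,0],0],[[0,0,-0.003],[0,0,0],0]]'
python3 -m inch '[[[0,0,-0.002],[0,0,0],0],[[0,0,0],[0,0,0],0]]'
python3 - <<'E'
from h import *
print(bot.get_state()['ft_force'],bot.get_state()['tool_pos'])
c,P=cap('side','side9.png')
E
```

```text
t: 15.0
tool_pos: [0.5267, -0.0649, 0.0506]
eef_rot: [-1.571, 0.001, -0.257]
ft_force: [0.3, -0.1, -0.5]
grip_width: -0.0
t: 15.2
tool_pos: [0.5268, -0.065, 0.0488]
eef_rot: [-1.571, 0.001, -0.257]
ft_force: [-0.6, 0.5, 0.2]
grip_width: 0.0001
[-0.62446959  0.4918268   0.19101553] [ 0.52684196 -0.06498     0.04878744]
```

The force has dropped to zero, so the rocker has snapped over. I'll lift straight up, retreat and check.

```bash
python3 -m inch '[[[0,0,0.02],[0,0,0],0],[[0,0,0.03],[0,0,0],0],[[0,0,0.03],[0,0,0],0],[[0,-0.03,0.03],[0,0,0],0],[[0,-0.04,0],[0,0,0],0],[[0,-0.04,0],[0,0,0],0],[[0,-0.04,0],[0,0,0],0],[[0,-0.04,0],[0,0,0],0],[[0,0,0],[0,0,0],0],[[0,0,0],[0,0,0],0]]'
python3 - <<'E'
from h import *
c,P=cap('side','side10.png');c,P=cap('top','top10.png');rocker(P)
q=P.reshape(-1,3);d=q[:,:2]-S;u=d@CX*1000;v=d@CY*1000
m=(q[:,2]>.007)&(q[:,2]<.016)&(u>-120)&(u<-2)&(abs(v)<100)
for lo in (-90,-50,-15):
    k=m&(u>lo)&(u<lo+10); print(lo,v[k].min(),v[k].max())
for lo in (-70,-50,40,60):
    k=m&(v>lo)&(v<lo+10); print('v',lo,u[k].min(),u[k].max())
k=(abs(v)<12)&(q[:,2]>.025)&(q[:,2]<.1)&(u>-45)&(u<0);f=np.polyfit(u[k],q[k,2]*1000,1);print('slope',f,.35-np.arctan(f[0]))
book(c,P)
I0=cv2.imread('pics/top0.png');dd=cv2.absdiff(I0,c['img']).max(-1)
for nm,(y0,y1,x0,x1) in dict(bottle=(240,276,168,208),clip=(115,142,205,232),eraser=(122,156,295,323)).items(): print(nm,dd[y0:y1,x0:x1].mean(),cv2.phaseCorrelate(I0[y0:y1,x0:x1].mean(-1),c['img'][y0:y1,x0:x1].mean(-1)))
cv2.imwrite('pics/t10.png',cv2.resize(c['img'][110:290,150:350],(660,594),interpolation=cv2.INTER_CUBIC))
E
```

```text
t: 16.25
tool_pos: [0.5268, -0.2557, 0.1591]
eef_rot: [-1.57, 0.0, -0.259]
ft_force: [-0.0, 1.2, 0.1]
grip_width: -0.0001
rocker z at -0.03 -0.01 126 0.04213428997647373
rocker z at 0.06 0.08 138 0.06482918917592201
-90 -75.8104009865017 71.74792347029532
-50 -76.2340917687635 71.66255585698306
-15 -75.80962091515829 71.88561974195443
v -70 -105.91669482534135 -2.061768976932261
v -50 -106.38255195103068 -2.249439958167754
v 40 -102.29504048370487 -2.1840591758586796
v 60 -102.26430444831968 -2.1550393009709494
slope [ 0.2385576  46.73708957] 0.11581931177551164
book ((516.3240356445312, -92.63168334960938), (102.64897918701172, 144.8682861328125), 75.09431457519531) clamp frame centre mm -51.27061436946954 -0.4627283888923936
bottle 12.856944444444444 ((-0.08312148250382023, 0.12902991772678263), 0.7624144648009377)
clip 3.8395061728395063 ((0.5606272775391385, 0.6193118536894016), 0.9814545265393825)
eraser 4.841386554621849 ((-0.31879287460524175, -0.0978045639861378), 0.7398239173000584)
```

View pics/t10.png

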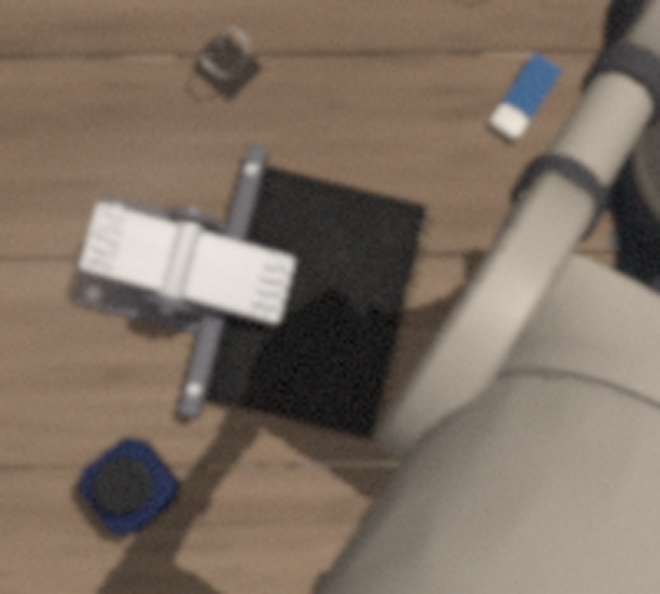

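View pics/side10.png

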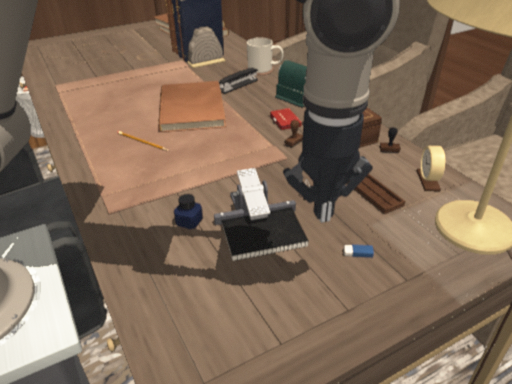

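The rocker is shut on the notebook at about 0.116 rad. The edge is flush and centred, the bystanders haven't moved, and the gripper is clear at (325,205) in the side view. I'll hand it in.

```bash
python3 -c "
from bench import bot
bot.sign_off()"
```

```text
the job is handed in; nothing more can be done
```

The notebook is clamped against the back stop as asked, and I handed the job in at about 16 s of the 56 s allowed. I tipped the rocker open from its rear pad and slid the notebook in along the desk with the open fingers. Then I tipped the rocker shut from its front pad and lifted clear.

The last checks, from the top camera unless noted:
- **Rocker:** it is shut on the notebook at about 0.116 rad, with the front pad about 42 mm high. This matches the expected stop near 0.11 rad. I did not measure the force it presses with.
- **Notebook:** the plain edge is flush. During the push, contact force rose to about 10 N when it met the stop. It is square within about 0.3° and 0.5 to 2 mm off centre, depending on how I measured it. My estimate of where the stop face lies is itself only good to about 2 mm.
- **Bystanders:** the ink bottle, spring clip and eraser look unmoved in the pictures. The image comparison gave shifts under 1 pixel, the largest about 0.8 pixel (under 2 mm) for the clip, which the arm never went near.
- **Robot:** the gripper ended clear of everything, about 0.16 m above the desk. The highest wrist force I read was about 10 N.

No check failed. The two cameras disagreed by about 2 to 4 mm in world y, so I averaged them for the clamp and notebook positions.

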